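Snap the last leg into an upturned counter shelf

TASK

The small counter shelf lies upside down for assembly: three of its legs are locked, and the fourth stands loose in its tube socket, hung up on its spring button. Press the button flush, slide the leg down fully home and turn it until the button pops out through the hole in the socket's side, like the other three, then let go. Do not force anything, and leave the bowl, the spice jars and the glass where they are.

Things in the scene. Friction and masses are not known exactly. Their poses are not given: they have to be found in the camera images.
- shelf: the shelf board, upside down, fixed: wood, 130 (x) x 200 (y) x 16 mm thick. Origin: centre of its underside, on the worktop. Its -x long edge is the front, facing the robot. Near each corner (x +-42, y +-75 mm) stands an upright steel tube socket: three with a locked leg (tops 108 mm above the worktop), one, at either of the -y corners, with the loose leg (top about 135 mm above the worktop)
- socket: round steel flange (50 mm across, 5 mm thick, fixed on the board) under the loose leg's socket tube. Origin: centre of its underside, on the board's upper face, 16 mm above the worktop; axes as the board's. The tube's solid floor is 5 mm and its open mouth 70 mm above this origin
- socket_mouth (a point): centre of the mouth of that socket tube, at its rim; bore 26.6 mm, outside 32.6 mm; axes as the board's. A 12 mm hole for the button goes through the tube's wall 22 mm below the rim, roughly toward the board's front (-x) but up to 0.3 rad to either side: each tube is screwed in by hand, and this pose does not tell where its hole is
- leg_mid (a point): centre (half-way up) of the loose leg: aluminium tube, 25 mm across, 87 mm long, the top 9 mm a black rubber cap of the same width; 0.10 to 0.18 kg. z: up along the leg, -x: toward its button. At the start 49 mm of it stand out of the socket. Fully home it stands on the socket's floor, this point 48.5 mm above the origin of socket, 22 mm stand out, and the button is level with the hole
- leg_button (a point): point of the leg's surface at the middle of its button, 43 mm above the leg's lower end; axes as leg_mid's. The button is a steel pin, 10 mm across with a chamfered blunt end (flat 5 mm), sticking 6 mm out of the leg's side; at the start its lower side rests on the socket's rim, its middle 5 mm above the rim. Pressed flush, it fits under the rim. It points 0.5 to 1.1 rad anticlockwise of the front
- button (a joint): how far the spring button is pressed in, m: 0 fully out (it takes 2.5 N to start), 0.006 flush with the leg's surface (5 N). It reads over 0.0035 while squeezed inside the socket tube, where its rubbing takes some 5 N to slide or 0.1 N m to turn the leg, and near 0 once it has popped through the hole, which then stops the leg from turning
- bowl: small white bowl, 85 mm across, 38 mm high, standing on the middle of the board; origin at its underside; to be left alone
- spice_a: spice jar, 41 mm across, 105 mm high, behind the shelf; origin at its underside; to be left alone
- spice_b: another such spice jar; to be left alone
- spice_c: another such spice jar; to be left alone
- glass: clear tumbler, 80 mm across, 91 mm high, left of the shelf; origin at its underside; to be left alone
Things that resemble listed ones, but are neither listed nor needed, are in the scene too. Of the things that look like the part that bears leg_mid, the smaller one is meant.

How it is judged:
On the way:
1. the button is pressed in and under the socket's rim, the leg sliding down (at least 8 mm lower than it stood) (value of joint button above 0.003 m and z of leg_mid in the frame of socket below 0.0675 m and horizontal distance between leg_mid and socket_mouth below 0.005 m), for 0.1 s.
At the end, for the whole second after the job is handed in: the leg stands upright (within 0.06 rad) and fully home in its socket (within 2.5 mm of its seat), its button popped out through the socket's hole (pressed in by less than 2.5 mm), released and at rest (z of leg_mid in the frame of socket between 0.046 and 0.051 m and horizontal distance between leg_mid and socket_mouth below 0.004 m and angle between leg_mid's own z axis and vertical below 0.06 rad and value of joint button below 0.0025 m and linear speed of leg below 0.01 m/s); the robot touches nothing.
It fails at once if the leg is forced against its socket with more than 40 N (contact force between leg and socket above 40 N).
It fails at once if the gripper presses on the socket or the board with more than 30 N (contact force between the arm and socket above 30 N or contact force between the arm and shelf above 30 N).
It fails at once if the bowl, a spice jar or the glass is moved by more than 20 mm (distance of any of bowl, spice_a, spice_b, spice_c, glass from where it was at the start of the episode above 0.02 m).
It also fails if it takes over 38 s, if anything falls off the work surface, if the arm or the gripper's body presses on something with over 40 N, if the wrist force passes 120 N, or if a joint passes its speed limit or range.

ROBOT

A 6-joint arm with a two-finger parallel gripper is mounted at the origin on a cart in front of the work surface, level with it; the furniture and walls round the work are solid. World frame = base frame: x ahead of the robot, y to its left, z up, the work surface at z = 0. Lengths are in m, angles in rad, forces in N, time in s.
With the tool pointing down it reaches from about 0.35 to 0.775 m from the base axis. Payload 7.3 kg.
Tool frame: the origin (TCP) lies on the centre line of the jaws, within the pads' length; the fingertips stand 17 mm ahead of it and the grasp point (between the pads) lies 2 mm behind it (robot.tcp_to_tips is the distance from the TCP to the fingertips, in m); z points along the fingers, y is the line along which they close (so a half turn about z gives the same grasp; the last joint's range is limited). The gripper opens to 92 mm and grips with 3 to 60 N. Pads are 19 mm wide; open, the fingers measure 130 mm over their backs; the gripper's body (75 mm by 190 mm) begins 47 mm behind the grasp point.
Start: joints at [-1.396, 0.342, 1.524, -0, 1.275, -0.146], TCP at [0.166, -0.498, 0.244] pointing down, gripper open.
Joint ranges: [-2.53, 2.53], [-0.77, 2.02], [0.04, 2.7], [-1, 4.14], [0.28, 2.66], [-3.11, 3.11]. Speed limits (rad/s): [2.57, 2.57, 3.14, 3.14, 3.14, 3.14].

INTERFACE

Orientations are given as [roll, pitch, yaw] about the fixed x, y, z axes, in that order (R = Rz(yaw) Ry(pitch) Rx(roll)).
In Python, from cell import robot gives the robot as it stands. The module is installed in compiled form; this text tells all that it offers.
- The arm moves only by the tool carry_out, never from a script. Its argument "commands" is a list of rows, each a list of 3 entries, a list of its own where there are three numbers: the shift along the tool's x, y, z in m, then the turn about the tool's z in rad, then the opening, from 0 (shut) to 1 (fully open). In form: [[[dx, dy, dz], yaw, claw], ...]. A call has 1 to 20 rows; each row shifts and turns the commanded pose from where the row before left it, along the tool's axes as they then stand; what a row does not reach is not made up. A row lasts 1/8 s, in which the tool goes at most 62.5 mm and 10.7 degrees, less where a joint would pass 70% of its speed; a pose out of reach is approached as far as the arm can. A call is refused whole if a number of a shift passes 0.0625 or a number of a turn 0.188, either way. A call with a gripper value outside its range is refused whole. The fingers move at their own pace and stop on an object; "newtons" is the grip in N (left out, the last holds). Time passes only in rows, so rows that do not move let the fingers close. It gives the time, the measured TCP pose, the force, the opening and the grip force at its end, in the units of the state.
- robot.observe(): the state, without advancing time (a new reading comes with each control period).
- robot.read_camera(name): name is "side" or "top" or "wrist"; returns a dict with "pixels" (400x640x3 uint8, red, green, blue), "fx", "fy", "cx", "cy" (pixels), "view" (4x4, takes a point from world to camera coordinates); the wrist camera has in their place "T_tool_cam" (4x4, takes a point from camera to tool coordinates, whose origin is the TCP and whose axes are the flange's). Camera axes: x right, y up, looking along -z (the intrinsics and any distortion apply to the point x, -y, -z); pixel columns grow to the right and rows downward; lengths in m; the calibration is good to about 2 mm. A picture is of the moment at which its call begins: read the wrist's pose just before it. There is no depth.
- robot.hand_in(): hands the job in; it is judged then, once.
Trained networks look in a picture, given as the dict that the camera call returned (one of the last four; its "shot" number tells which), for a name from the list of things; names that differ only in an ending like _2 or _b are one class to them, and where a whole thing is asked for, a point or a joint stands for the part that bears it (a point fixed in the world has none). Each returns a list of dicts, best first, with "p" (0 to 1); they miss things now and then, are a little off and sometimes report something else, mostly with a low value. They report only what shows in the picture. A call takes as long as a camera call. They do not tell look-alikes from the thing itself.
- robot.find_in(picture, name): "at" ([column, row] in pixels, amid what is visible of it).
- robot.tip_of(picture, name): "at" ([column, row] in pixels: a listed point, or the origin of a listed thing).
The state is a dict: "time": time; "qpos": joint angles; "qvel": joint speeds; "joint_efforts": joint torques, N m; "tool_pos": TCP position; "tool_rot": TCP orientation; "contact_force": force on the tool from outside, world axes, zero at the start; "torque": the same for the moment, N m; "opening": finger opening in m; "grip_force": force on a finger pad.
Only numpy, scipy, OpenCV 4.12 (cv2) and the standard library are available. Lean on these libraries where they do the work, as an engineer would, in place of code of your own. Each camera call takes 0.05 s, during which the arm holds its last target. There are 200 camera calls.

## Working session

There is one attempt and no reset: what is moved stays moved. The work goes in short steps, Python scripts to look and compute and a tool call to move; the robot and the scene stay as the last step left them, time stands still between calls to the robot, and variables do not carry over. Pictures are saved under pics/ and viewed, at most 10 in all, crops included, and the job is handed in when it is done.

Besides the shell and the picture viewer there is one more tool, called by a JSON object that holds its "name" and its "arguments", one argument or row to a line. carry_out: Moves the arm, as the interface text tells. Its arguments: {"type":"object","properties":{"commands":{"type":"array"},"newtons":{"type":"number"}},"required":["commands"]}

```bash
mkdir -p pics; ls; cat > h.py <<'E'
import numpy as np, cv2
from cell import robot
from scipy.spatial.transform import Rotation as R
def cam(n):
    s=robot.observe(); p=robot.read_camera(n)
    if 'view' in p: V=np.array(p['view'])
    else:
        T=np.eye(4); T[:3,:3]=R.from_euler('xyz',s['tool_rot']).as_matrix(); T[:3,3]=s['tool_pos']
        V=np.linalg.inv(T@np.array(p['T_tool_cam']))
    p['V']=V; return p
def save(p,f,crop=None,k=1):
    im=p['pixels'][:,:,::-1]
    if crop: a,b,c,d=crop; im=im[b:d,a:c]
    cv2.imwrite('pics/'+f,cv2.resize(im,None,fx=k,fy=k,interpolation=cv2.INTER_CUBIC))
def proj(p,X):
    c=p['V']@np.append(X,1); return np.array([p['cx']+p['fx']*c[0]/-c[2], p['cy']+p['fy']*-c[1]/-c[2]])
def ray(p,uv):
    d=np.array([(uv[0]-p['cx'])/p['fx'],-(uv[1]-p['cy'])/p['fy'],-1]); I=np.linalg.inv(p['V'])
    return I[:3,3], I[:3,:3]@d
def atz(p,uv,z):
    o,d=ray(p,uv); return o+d*(z-o[2])/d[2]
E
python3 - <<'E'
from h import *
print(robot.observe())
for n in ['top','side','wrist']:
    p=cam(n); save(p,n+'0.png'); print(n,[k for k in p if k!='pixels'], p['V'].round(3).tolist(),p['fx'])
    for t in ['leg_mid','leg_button','socket_mouth','socket','shelf']:
        for r in robot.tip_of(p,t)[:3]:
            z={'leg_mid':.0915,'leg_button':.091,'socket_mouth':.086,'socket':.016,'shelf':0}[t]
            print(n,t,r['p'],np.round(r['at'],1),atz(p,r['at'],z).round(4))
E
```

```text
pics
{'time': 0.0, 'qpos': array([-1.39598540e+00,  3.42735475e-01,  1.52497157e+00,  7.83837143e-07,
        1.27538691e+00, -1.45993310e-01]), 'qvel': array([ 0.00082419, -0.00176284,  0.00184246,  0.00038054, -0.00108146,
       -0.00042333]), 'joint_efforts': array([-1.06962285e-03, -4.31236124e+01, -2.44219315e+01,  7.14340713e-02,
        5.59554377e-02, -1.36664776e-04]), 'tool_pos': array([ 0.16551005, -0.49785183,  0.24305418]), 'tool_rot': array([-3.14010744e+00, -2.19142239e-04,  3.20803842e-01]), 'contact_force': array([-0.17042642, -0.30982832,  0.86387988]), 'torque': array([ 0.00139534,  0.03386857, -0.01812096]), 'grip_force': 0.0, 'opening': 0.09194854046646551}
top ['fx', 'fy', 'cx', 'cy', 'view', 'shot', 'V'] [[0.002, -0.999, -0.054, -0.211], [0.995, -0.003, 0.099, -0.54], [-0.099, -0.054, 0.994, -1.073], [0.0, 0.0, 0.0, 1.0]] 482.6569122250803
top leg_mid 0.72 [379.7 227.8] [ 0.4799 -0.3539  0.0915]
top leg_mid 0.53 [420.6 230.5] [ 0.4743 -0.4385  0.0915]
top leg_button 0.75 [431.5 229.8] [ 0.4758 -0.4611  0.091 ]
top leg_button 0.57 [382.4 232.2] [ 0.4707 -0.3594
[... 389 characters left out ...]
1.3 259.9] [ 0.486  -0.4729  0.0915]
side leg_mid 0.58 [281.4 223.7] [ 0.4737 -0.3593  0.0915]
side leg_button 0.88 [279.7 266. ] [ 0.4846 -0.4895  0.091 ]
side leg_button 0.54 [277.3 171. ] [ 0.4381 -0.1406  0.091 ]
side leg_button 0.53 [280.5 223. ] [ 0.4713 -0.3564  0.091 ]
side socket_mouth 0.47 [287.5 226.7] [ 0.488  -0.3629  0.086 ]
side socket 0.52 [283.4 245.5] [ 0.4744 -0.3539  0.016 ]
side shelf 0.64 [289.2 225.9] [ 0.4795 -0.2637  0.    ]
side shelf 0.25 [370.1 201.8] [ 0.7013 -0.1496  0.    ]
wrist ['fx', 'fy', 'cx', 'cy', 'T_tool_cam', 'shot', 'V'] [[0.316, -0.949, 0.001, -0.526], [0.907, 0.301, -0.295, 0.037], [0.28, 0.094, 0.955, -0.39], [0.0, 0.0, 0.0, 1.0]] 307.0061035008704
```

```bash
python3 - <<'E'
import cv2,numpy as np
a=cv2.imread('pics/top0.png')[90:340,240:580]; b=cv2.imread('pics/side0.png')[110:360,150:490]
cv2.imwrite('pics/ab.png',cv2.resize(np.vstack([a,b]),None,fx=1.2,fy=1.2))
cv2.imwrite('pics/a.png',cv2.resize(a,None,fx=2.2,fy=2.2))
cv2.imwrite('pics/b.png',cv2.resize(b,None,fx=2.2,fy=2.2))
E
```

```text
(no output)
```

View pics/a.png

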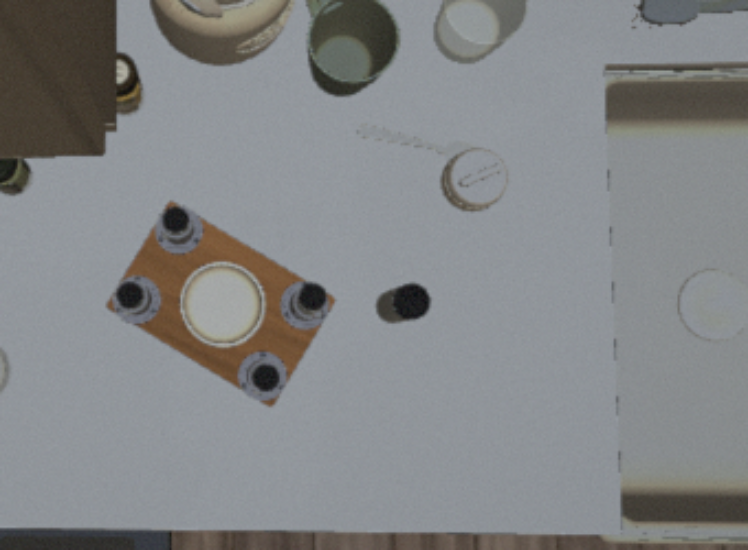

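View pics/b.png

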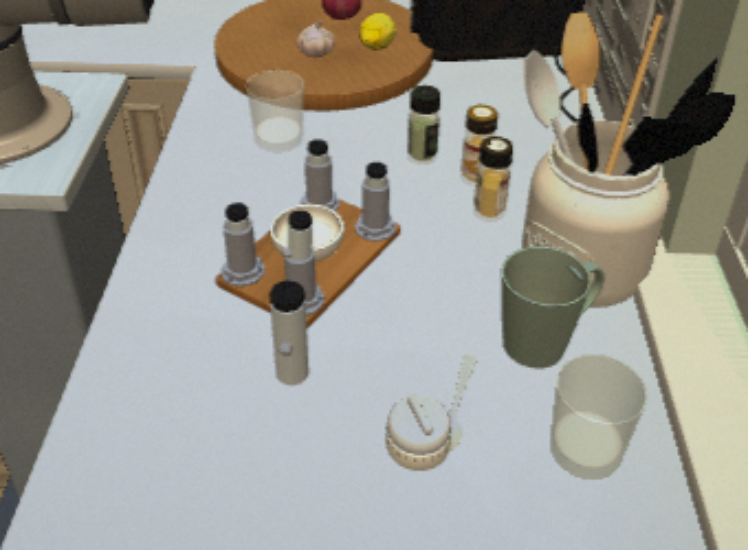

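The top view shows the board yawed about -0.55 rad with the bowl in its middle. The loose leg is at the back -y socket, with its cap near (382,224) in the full top image. A taller look-alike leg stands free at about (427,226). Next I'll measure both and the board.

```bash
python3 - <<'E'
from h import *
t=cam('top'); s=cam('side')
A=lambda x,y:(240+x/2.2,90+y/2.2); B=lambda x,y:(150+x/2.2,110+y/2.2)
print('leg top',atz(t,A(313,296),.135),atz(s,B(300,219),.135))
for n,q,z in [('fy-',(265,376),.108),('fy+',(130,296),.108),('by+',(176,219),.108)]: print(n,atz(t,A(*q),z))
for n,q,z in [('fy-',(237,211),.108),('fy+',(318,147),.108),('by+',(376,170),.108)]: print(n,'side',atz(s,B(*q),z))
print('board c',[atz(t,A(*q),.016).round(4) for q in [(272,405),(107,305),(170,203),(335,299)]])
o1,d1=ray(t,A(411,300));o2,d2=ray(s,B(288,292))
k=np.linalg.lstsq(np.c_[d1,-d2],o2-o1,rcond=None)[0]; print('tall',o1+d1*k[0],o2+d2*k[1])
E
```

```text
leg top [ 0.48439497 -0.35547954  0.135     ] [ 0.48700131 -0.36018319  0.135     ]
fy- [ 0.41128938 -0.31251505  0.108     ]
fy+ [ 0.4859447  -0.18592214  0.108     ]
by+ [ 0.55909189 -0.22936267  0.108     ]
fy- side [ 0.41339407 -0.31698593  0.108     ]
fy+ side [ 0.49047741 -0.19102781  0.108     ]
by+ side [ 0.56112512 -0.2342573   0.108     ]
board c [array([ 0.3802, -0.3233,  0.016 ]), array([ 0.4816, -0.1544,  0.016 ]), array([ 0.5876, -0.2193,  0.016 ]), array([ 0.4877, -0.3882,  0.016 ])]
tall [ 0.48168271 -0.44716582  0.11566995] [ 0.48347811 -0.44684931  0.11570326]
```

{"name": "carry_out", "arguments": {
  "commands": [
    [[0.05, -0.0046, 0], 0, 0.7],
    [[0.05, -0.0046, 0], 0, 0.7],
    [[0.05, -0.0046, 0], 0, 0.7],
    [[0.05, -0.0046, 0], 0, 0.7],
    [[0.05, -0.0046, 0], 0, 0.7],
    [[0.05, -0.0046, 0], 0, 0.7],
    [[0.048, -0.0044, 0], 0, 0.7],
    [[0, 0, 0], -0.168, 0.7],
    [[0, 0, 0], -0.168, 0.7],
    [[0, 0, 0], -0.168, 0.7],
    [[0, 0, 0], -0.168, 0.7],
    [[0, 0, 0], -0.168, 0.7],
    [[0, 0, 0], -0.168, 0.7],
    [[0, 0, 0], -0.168, 0.7],
    [[0, 0, 0], -0.168, 0.7],
    [[0, 0, 0], -0.168, 0.7],
    [[0, 0, 0], 0, 0.7]
  ],
  "newtons": 20
}}

```text
time: 3.12
tool_pos: [0.4857, -0.3581, 0.2437]
tool_rot: [-3.142, 0.0, 1.831]
contact_force: [-0.6, 0.2, 0.4]
opening: 0.0638
grip_force: 0.0
```

```bash
python3 - <<'E'
from h import *
p=cam('wrist'); s=robot.observe(); print(s['tool_pos'],s['tool_rot'],s['time'],np.array(p['T_tool_cam']).round(3).tolist())
for t in ['leg_mid','leg_button','socket_mouth','socket']:
    for r in robot.tip_of(p,t)[:3]:
        z={'leg_mid':.0915,'leg_button':.091,'socket_mouth':.086,'socket':.016,'shelf':0}[t]
        print(t,r['p'],np.round(r['at'],1),atz(p,r['at'],z).round(4))
print('pred top',proj(p,[.4855,-.358,.135]))
save(p,'w1.png')
E
```

```text
[ 0.48573048 -0.35812501  0.24366556] [-3.14155540e+00  1.64072070e-05  1.82932748e+00] 3.175 [[0.0, 0.955, 0.295, 0.079], [1.0, -0.001, 0.0, 0.0], [0.0, 0.295, -0.955, -0.14], [0.0, 0.0, 0.0, 1.0]]
leg_mid 0.9 [307.9 182.5] [ 0.4805 -0.3558  0.0915]
leg_mid 0.65 [289.3 250. ] [ 0.4801 -0.4318  0.0915]
leg_button 0.79 [298.6 188.6] [ 0.4732 -0.3643  0.091 ]
leg_button 0.6 [285.1 260.9] [ 0.4789 -0.4457  0.091 ]
socket_mouth 0.6 [303.5 183.8] [ 0.4768 -0.3596  0.086 ]
socket 0.8 [310.6 167.5] [ 0.4827 -0.3559  0.016 ]
pred top [312.23563584 199.25098789]
```

View pics/w1.png

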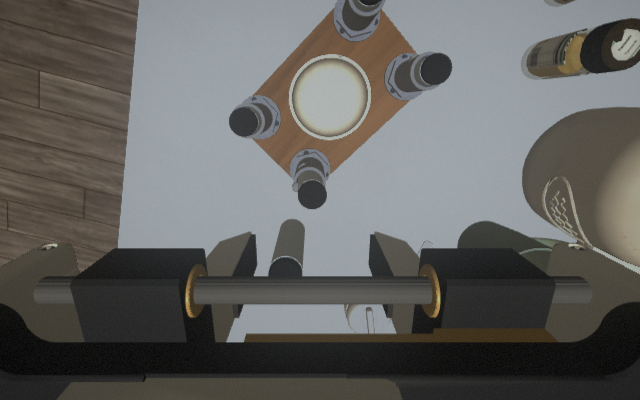

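The wrist view shows the loose leg's cap at (312,193) with the button to its lower left at about (297,187). The tall look-alike lies below it at about (288,250). I'll take an enlarged crop.

```bash
python3 - <<'E'
from h import *
p=cam('wrist'); save(p,'w1c.png',(265,135,355,215),6)
g=cv2.cvtColor(p['pixels'],cv2.COLOR_RGB2GRAY)[165:225,285:340]
m=(g<60).astype('uint8'); n,l,st,c=cv2.connectedComponentsWithStats(m)
for i in range(1,n):
    if st[i,4]>40:print(st[i],c[i]+[285,165])
print(atz(p,(312,194),.135))
# bases of socket flanges
E
```

```text
[ 13  16  28  28 594] [311.52525253 194.3047138 ]
[ 0.48413702 -0.35355581  0.135     ]
```

View pics/w1c.png

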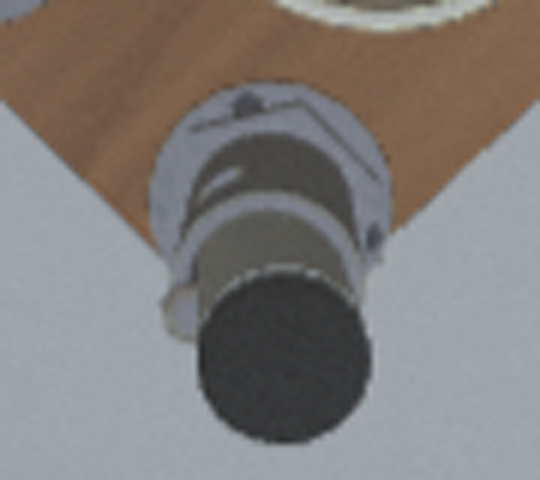

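```bash
python3 - <<'E'
from h import *
p=cam('wrist'); L=np.array([.484,-.3537])
f=lambda X:((proj(p,X)-[265,135])*6).round(0)
print('mouth',f([*L,.086]),'rim radius pts',f([L[0]+.0163*np.sin(1.83),L[1]-.0163*np.cos(1.83),.086]),f([L[0]-.0163*np.sin(1.83),L[1]+.0163*np.cos(1.83),.086]))
for a in np.arange(3.0,3.8,.1):
    print(round(a,1),'mid-tip',f([*(L+.0185*np.array([np.cos(a),np.sin(a)])),.091]))
for s in ['top','side']:
    q=cam(s); print(s,proj(q,[*L,.135]),((proj(q,[*L,.135])-([240,90] if s=='top' else [150,110]))*2.2).round())
E
```

```text
mouth [282. 270.] rim radius pts [379. 271.] [184. 270.]
3.0 mid-tip [177. 235.]
3.1 mid-tip [173. 245.]
3.2 mid-tip [170. 256.]
3.3 mid-tip [169. 267.]
3.4 mid-tip [169. 277.]
3.5 mid-tip [169. 288.]
3.6 mid-tip [171. 299.]
3.7 mid-tip [174. 310.]
top [381.38195307 224.74288467] [311. 296.]
side [285.32524075 207.6887569 ] [298. 215.]
```

{"name": "carry_out", "arguments": {
  "commands": [
    [[0, 0, 0], -0.1, 0.7],
    [[0, 0, 0], -0.1, 0.7],
    [[0.003, -0.0015, 0.023], 0, 0.7],
    [[0, 0, 0.023], 0, 0.7],
    [[0, 0, 0.022], 0, 0.7],
    [[0, 0, 0], 0, 0.7],
    [[0, 0, 0], 0, 0.7]
  ]
}}

```text
time: 4.45
tool_pos: [0.4834, -0.3565, 0.1767]
tool_rot: [3.141, 0.001, 2.033]
contact_force: [0.9, 0.0, 0.3]
opening: 0.0642
grip_force: 0.0
```

```bash
python3 - <<'E'
from h import *
p=cam('wrist'); s=robot.observe(); print(s['tool_pos'],s['tool_rot'],s['time'],s['contact_force'])
L=np.array([.483,-.356])
c=proj(p,[*L,.1]).astype(int); o=c-[65,60]; print(c)
save(p,'w2.png',(o[0],o[1],o[0]+130,o[1]+110),5)
f=lambda X:((proj(p,X)-o)*5).round(0)
print('mouth',f([*L,.086]),'cap',f([*L,.135]), 'tcp xy at rim',f([*s['tool_pos'][:2],.086]))
for a in (2.03+np.pi/2,2.03-np.pi/2,2.03,2.03+np.pi): print('rim out',f([*(L+.0163*np.array([np.cos(a),np.sin(a)])),.086]))
for a in np.arange(3.1,3.9,.1):
    print(round(a,1),'mid-tip',f([*(L+.0185*np.array([np.cos(a),np.sin(a)])),.091]))
E
```

```text
[ 0.48354202 -0.35655098  0.1769452 ] [3.14094252e+00 1.98393893e-03 2.03273568e+00] 4.5 [ 0.20855762 -0.67627336  0.48580339]
[312 211]
mouth [327. 273.] cap [327. 396.] tcp xy at rim [328. 277.]
rim out [224. 272.]
rim out [429. 273.]
rim out [327. 174.]
rim out [326. 368.]
3.1 mid-tip [221. 228.]
3.2 mid-tip [216. 239.]
3.3 mid-tip [213. 249.]
3.4 mid-tip [210. 260.]
3.5 mid-tip [208. 271.]
3.6 mid-tip [208. 283.]
3.7 mid-tip [209. 294.]
3.8 mid-tip [211. 305.]
```

View pics/w2.png

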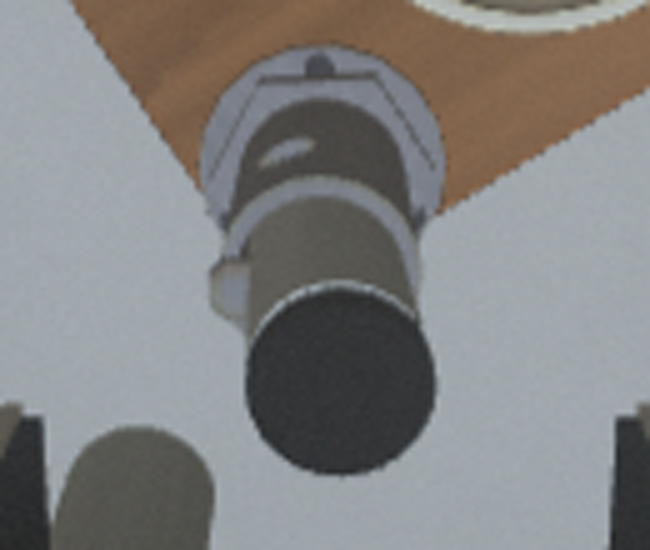

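The close view shows the rim centre at crop (323,273), nearly under the tool. The button tip is at (214,290), about 3.6 rad and in line with the jaws. The leg leans about 2 mm away from the button. The socket hole shows as a slot near (287,150).

{"name": "carry_out", "arguments": {
  "commands": [
    [[0, -0.0006, 0.02], 0, 0.7],
    [[0, 0, 0.02], 0, 0.7],
    [[0, 0, 0.02], 0, 0.7],
    [[0, 0, 0.0095], 0, 0.7],
    [[0, 0, 0], 0, 0.7],
    [[0, 0, 0], 0, 0.7]
  ]
}}

```text
time: 5.25
tool_pos: [0.483, -0.3569, 0.1073]
tool_rot: [3.141, 0.002, 2.033]
contact_force: [1.0, 0.3, 0.4]
opening: 0.0647
grip_force: 0.0
```

```bash
python3 - <<'E'
from h import *
s=robot.observe(); print(s['tool_pos'],s['tool_rot'],s['contact_force'],robot.tcp_to_tips)
# hole angle from w2 view
p=cam('wrist'); s0=np.array([.4835,-.3565,.1768])
T=np.eye(4); T[:3,:3]=R.from_euler('xyz',[3.1415,0,2.032]).as_matrix(); T[:3,3]=s0
p['V']=np.linalg.inv(T@np.array(p['T_tool_cam'])); L=np.array([.4825,-.356])
for a in np.arange(2.2,3.3,.1): print(round(a,1),((proj(p,[*(L+.0163*np.array([np.cos(a),np.sin(a)])),.064])-[247,151])*5).round())
E
```

```text
[ 0.48299431 -0.35686247  0.10731938] [3.14098993e+00 1.89035436e-03 2.03281973e+00] [1.00732341 0.28755325 0.39142236] 0.017
2.2 [308. 140.]
2.3 [299. 142.]
2.4 [289. 145.]
2.5 [281. 148.]
2.6 [272. 153.]
2.7 [265. 158.]
2.8 [258. 165.]
2.9 [251. 171.]
3.0 [245. 179.]
3.1 [241. 186.]
3.2 [237. 195.]
```

{"name": "carry_out", "arguments": {
  "commands": [
    [[0, 0, 0], 0, 0.2],
    [[0, 0, 0], 0, 0.1],
    [[0, 0, 0], 0, 0.1],
    [[0, 0, 0], 0, 0.1],
    [[0, 0, 0], 0, 0.1],
    [[0, 0, 0], 0, 0.1],
    [[0, 0, 0], 0, 0.1]
  ],
  "newtons": 18
}}

```text
time: 6.18
tool_pos: [0.4825, -0.3562, 0.1061]
tool_rot: [-3.142, -0.0, 2.033]
contact_force: [-1.6, 0.6, -1.7]
opening: 0.0249
grip_force: 18.0
```

Opening is 24.9 mm, so the button is flush. Next I slide the leg down a little.

{"name": "carry_out", "arguments": {
  "commands": [
    [[0, 0, 0.001], 0, 0.1],
    [[0, 0, 0.001], 0, 0.1],
    [[0, 0, 0.001], 0, 0.1],
    [[0, 0, 0], 0, 0.1]
  ]
}}

```text
time: 6.68
tool_pos: [0.4825, -0.3564, 0.1033]
tool_rot: [3.142, 0.0, 2.033]
contact_force: [-1.2, -0.3, -0.5]
opening: 0.0245
grip_force: 18.6
```

{"name": "carry_out", "arguments": {
  "commands": [
    [[0, 0, 0.0007], 0, 0.1],
    [[0, 0, 0], 0, 0.1]
  ]
}}

```text
time: 6.92
tool_pos: [0.4826, -0.3564, 0.1033]
tool_rot: [3.141, 0.001, 2.033]
contact_force: [-2.4, 1.6, 5.0]
opening: 0.0249
grip_force: 21.3
```

{"name": "carry_out", "arguments": {
  "commands": [
    [[0, 0, 0], 0, 0.5],
    [[0, 0, 0], 0, 0.5],
    [[0, 0, 0], 0, 0.5],
    [[0, 0, -0.012], 0, 0.5],
    [[0, 0, -0.0125], 0, 0.5],
    [[0, 0, 0], 0, 0.5],
    [[0, 0, 0], 0, 0.5]
  ]
}}

```text
time: 7.8
tool_pos: [0.4825, -0.3563, 0.1272]
tool_rot: [3.142, 0.0, 2.033]
contact_force: [-0.0, 0.2, -0.3]
opening: 0.0458
grip_force: 0.0
```

```bash
python3 - <<'E'
from h import *
p=cam('wrist'); s=robot.observe(); print(s['tool_pos'],s['contact_force'])
c=proj(p,[.4825,-.356,.1]).astype(int); o=c-[65,60]
save(p,'w3.png',(o[0],o[1],o[0]+130,o[1]+110),5)
f=lambda X:((proj(p,X)-o)*5).round(0)
print('mouth',f([.4825,-.356,.086]),f([.4825,-.356,.131]))
E
```

```text
[ 0.48236223 -0.35625609  0.12692041] [ 0.01719218  0.58262892 -0.09525396]
mouth [329. 255.] [330. 436.]
```

View pics/w3.png

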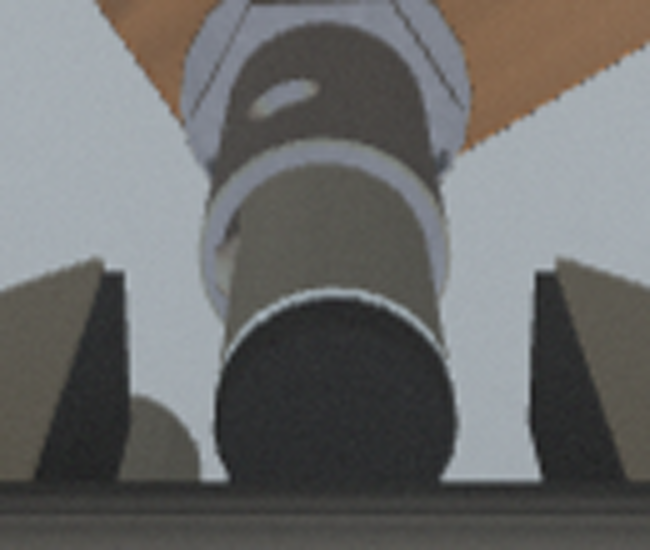

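The button at crop (230,265) is now caught inside the rim. I'll grip higher and slide the leg down.

{"name": "carry_out", "arguments": {
  "commands": [
    [[0, 0, -0.002], 0, 0.5],
    [[0, 0, 0], 0, 0.1],
    [[0, 0, 0], 0, 0.1],
    [[0, 0, 0], 0, 0.1],
    [[0, 0, 0], 0, 0.1],
    [[0, 0, 0.002], 0, 0.1],
    [[0, 0, 0.003], 0, 0.1],
    [[0, 0, 0.003], 0, 0.1],
    [[0, 0, 0.002], 0, 0.1],
    [[0, 0, 0], 0, 0.1]
  ],
  "newtons": 22
}}

```text
time: 9.1
tool_pos: [0.4826, -0.3563, 0.1186]
tool_rot: [3.142, -0.0, 2.033]
contact_force: [2.8, 1.1, 0.0]
opening: 0.0247
grip_force: 22.0
```

{"name": "carry_out", "arguments": {
  "commands": [
    [[0, 0, 0.003], 0, 0.1],
    [[0, 0, 0.003], 0, 0.1],
    [[0, 0, 0.003], 0, 0.1],
    [[0, 0, 0.002], 0, 0.1]
  ]
}}

```text
time: 9.6
tool_pos: [0.4826, -0.3563, 0.1078]
tool_rot: [3.141, -0.0, 2.033]
contact_force: [1.6, 1.7, 2.6]
opening: 0.0242
grip_force: 22.0
```

```bash
python3 - <<'E'
from h import *
p=cam('wrist'); s=robot.observe(); print(s['tool_pos'],s['contact_force'],s['torque'])
c=proj(p,[.4825,-.356,.1]).astype(int); o=c-[65,80]
save(p,'w4.png',(o[0],o[1],o[0]+130,o[1]+110),5)
E
```

```text
[ 0.48250465 -0.35627174  0.10753658] [ 2.10280127  2.16494795 -1.0225604 ] [ 2.88576450e-01 -6.41382633e-01 -4.03419425e-04]
```

View pics/w4.png

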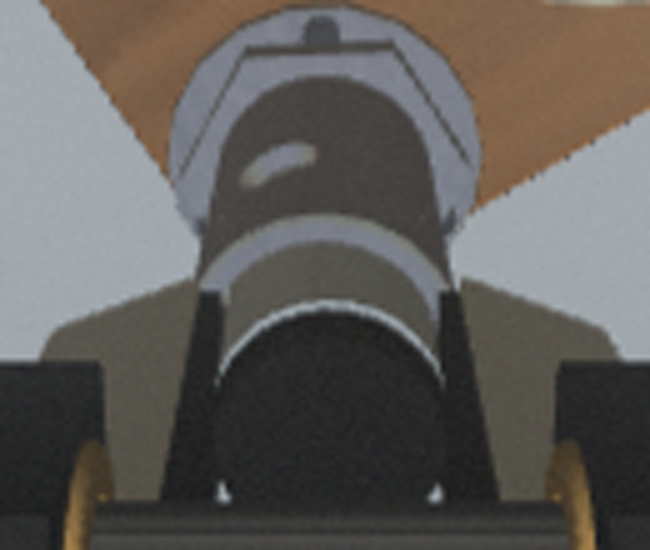

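The leg has come down with the gripper. I'll push the last few millimetres gently.

{"name": "carry_out", "arguments": {
  "commands": [
    [[0, 0, 0.001], 0, 0.1],
    [[0, 0, 0.001], 0, 0.1],
    [[0, 0, 0], 0, 0.1]
  ]
}}

```text
time: 10.02
tool_pos: [0.4826, -0.3564, 0.1063]
tool_rot: [3.141, 0.0, 2.033]
contact_force: [2.6, 2.2, 3.7]
opening: 0.0243
grip_force: 22.0
```

{"name": "carry_out", "arguments": {
  "commands": [
    [[0, 0, 0.001], 0, 0.1],
    [[0, 0, 0.0007], 0, 0.1],
    [[0, 0, 0], 0, 0.1]
  ]
}}

```text
time: 10.4
tool_pos: [0.4827, -0.3566, 0.1062]
tool_rot: [3.141, 0.002, 2.033]
contact_force: [-0.7, 4.6, 14.3]
opening: 0.0245
grip_force: 22.0
```

Contact is firm at 14 N with the tips still above the rim, so the leg is home. I'll relieve the push a little and turn clockwise.

{"name": "carry_out", "arguments": {
  "commands": [
    [[0, 0, -0.0008], 0, 0.1],
    [[0, 0, 0], 0.1, 0.1],
    [[0, 0, 0], 0.1, 0.1],
    [[0, 0, 0], 0.1, 0.1],
    [[0, 0, 0], 0.1, 0.1],
    [[0, 0, 0], 0.1, 0.1],
    [[0, 0, 0], 0.1, 0.1],
    [[0, 0, 0], 0.1, 0.1],
    [[0, 0, 0], 0.1, 0.1],
    [[0, 0, 0], 0, 0.1]
  ]
}}

```text
time: 11.65
tool_pos: [0.4825, -0.357, 0.1062]
tool_rot: [3.141, 0.001, 1.232]
contact_force: [0.5, 2.0, 9.7]
opening: 0.0246
grip_force: 22.0
```

```bash
python3 - <<'E'
from h import *
s=robot.observe(); print(s['tool_pos'],s['tool_rot'],s['contact_force'],s['torque'])
E
```

```text
[ 0.48248607 -0.35696538  0.10621553] [3.14055493e+00 1.36216915e-03 1.23186984e+00] [0.53393463 1.95308615 9.70806999] [ 0.30879355 -0.01321403 -0.03216791]
```

{"name": "carry_out", "arguments": {
  "commands": [
    [[0, 0, 0], 0.05, 0.1],
    [[0, 0, 0], 0.05, 0.1],
    [[0, 0, 0], 0.05, 0.1],
    [[0, 0, 0], 0.05, 0.1],
    [[0, 0, 0], 0, 0.1]
  ]
}}

```text
time: 12.28
tool_pos: [0.4825, -0.3566, 0.1062]
tool_rot: [3.141, 0.001, 1.032]
contact_force: [0.2, 2.6, 9.1]
opening: 0.024
grip_force: 22.0
```

```bash
python3 - <<'E'
from h import *
s=robot.observe(); print(s['tool_rot'],s['contact_force'],s['torque'])
p=cam('wrist')
c=proj(p,[.4825,-.356,.1]).astype(int); o=c-[65,80]
save(p,'w5.png',(o[0],o[1],o[0]+130,o[1]+110),5)
E
```

```text
[3.14075557e+00 5.96679483e-04 1.03238189e+00] [0.16691893 2.59114025 9.11204233] [ 0.53559136 -0.04124364  0.00486441]
```

View pics/w5.png

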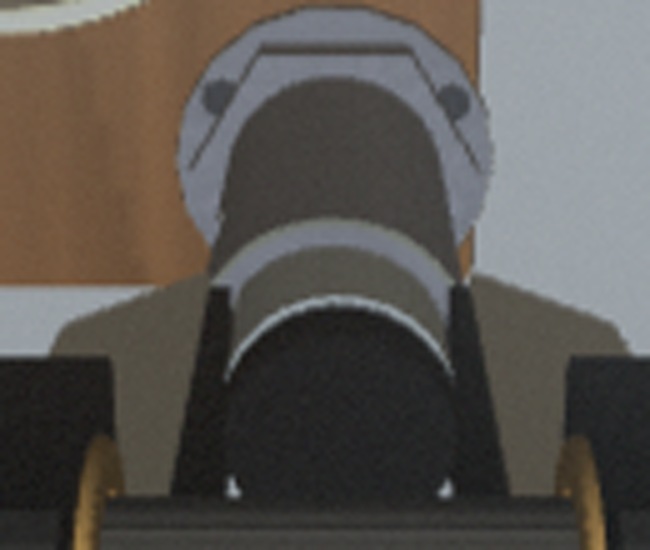

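The hole is out of view on the left now, so I'll keep turning by feel.

{"name": "carry_out", "arguments": {
  "commands": [
    [[0, 0, 0], 0.05, 0.1],
    [[0, 0, 0], 0.05, 0.1],
    [[0, 0, 0], 0.05, 0.1]
  ]
}}

```text
time: 12.7
tool_pos: [0.4824, -0.3569, 0.1062]
tool_rot: [3.14, 0.001, 0.881]
contact_force: [-0.4, 2.1, 9.8]
opening: 0.0244
grip_force: 22.0
```

```bash
cat > t.py <<'E'
from h import *
s=robot.observe(); print(s['tool_rot'],s['contact_force'],s['torque'],s['joint_efforts'][5])
E
python3 t.py
```

```text
[3.14039287e+00 8.83505697e-04 8.81349387e-01] [-0.36793408  2.06325481  9.82331061] [0.35830254 0.07255908 0.0648663 ] -0.46916132792830467
```

{"name": "carry_out", "arguments": {
  "commands": [
    [[0, 0, 0], 0.05, 0.1],
    [[0, 0, 0], 0.05, 0.1],
    [[0, 0, 0], 0, 0.1]
  ]
}}

```text
time: 13.08
tool_pos: [0.4823, -0.3569, 0.1062]
tool_rot: [3.14, 0.001, 0.782]
contact_force: [-1.5, 2.1, 9.2]
opening: 0.0246
grip_force: 22.0
```

```bash
python3 t.py
```

```text
[3.14037685e+00 8.58300556e-04 7.82293924e-01] [-1.50908637  2.06918848  9.21543261] [ 0.31871248  0.10874542 -0.04814051] 0.20587577484548092
```

{"name": "carry_out", "arguments": {
  "commands": [
    [[0, 0, 0], 0.05, 0.1],
    [[0, 0, 0], 0.05, 0.1],
    [[0, 0, 0], 0.05, 0.1]
  ]
}}

```text
time: 13.45
tool_pos: [0.4817, -0.3573, 0.1062]
tool_rot: [3.141, 0.002, 0.632]
contact_force: [-4.4, 1.2, 10.1]
opening: 0.0243
grip_force: 22.0
```

```bash
python3 t.py
```

```text
[3.14064883e+00 2.08081807e-03 6.31666074e-01] [-4.41784305  1.21507676 10.13558837] [-0.03659421  0.73092298  0.19425387] -0.3533563110977411
```

A torque of 0.19 N·m and a side force have built up, so the leg is probably stopped by the popped button. I'll unload, release and look.

{"name": "carry_out", "arguments": {
  "commands": [
    [[0, 0, -0.0005], -0.05, 0.1],
    [[0, 0, 0], -0.03, 0.6],
    [[0, 0, 0], 0, 0.6],
    [[0, 0, 0], 0, 0.6],
    [[0, 0, 0], 0, 0.6],
    [[0, 0, -0.03], 0, 0.6],
    [[0, 0, -0.03], -0.18, 0.6],
    [[0, 0, 0], -0.18, 0.6],
    [[0, 0, 0], -0.18, 0.6],
    [[0, 0, 0], -0.18, 0.6],
    [[0, 0, 0], -0.18, 0.6],
    [[0, 0, 0], -0.18, 0.6],
    [[0, 0, 0], -0.18, 0.6],
    [[0, 0, 0], -0.18, 0.6],
    [[0, 0, 0], 0, 0.6]
  ]
}}

```text
time: 15.32
tool_pos: [0.4825, -0.3563, 0.1655]
tool_rot: [-3.141, -0.0, 2.151]
contact_force: [0.8, 0.3, 0.1]
opening: 0.0552
grip_force: 0.0
```

```bash
python3 - <<'E'
from h import *
p=cam('wrist'); s=robot.observe(); print(s['tool_pos'],s['tool_rot'],s['contact_force'])
c=proj(p,[.4825,-.356,.1]).astype(int); o=c-[60,75]
save(p,'w6.png',(o[0],o[1],o[0]+130,o[1]+110),5)
E
```

```text
[ 0.48248594 -0.35632425  0.1655533 ] [-3.14150995e+00 -9.22118840e-05  2.14892588e+00] [-0.2561145  -0.67337318 -0.21467546]
```

View pics/w6.png

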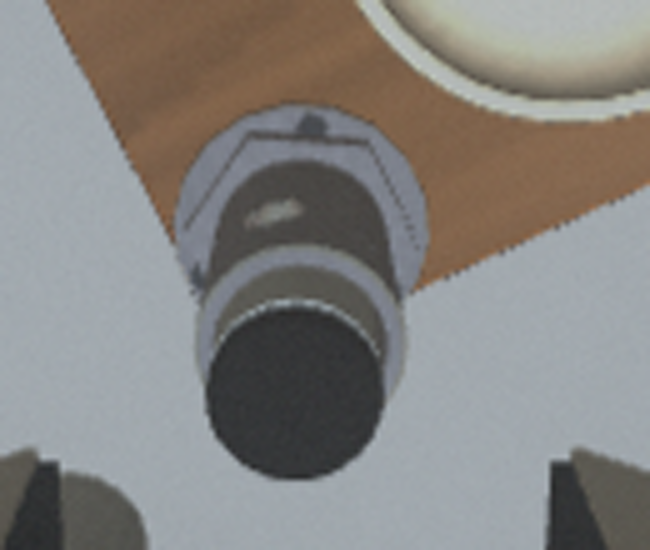

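The leg stands home and the hole patch is at crop (275,212), but I can't tell whether the button has popped. I'll lower the wrist facing the hole and compare with the earlier views in one composite.

{"name": "carry_out", "arguments": {
  "commands": [
    [[0, 0, -0.0], -0.15, 0.6],
    [[0, 0, 0.025], -0.13, 0.6],
    [[0, 0, 0.025], 0, 0.6],
    [[0, 0, 0], 0, 0.6]
  ]
}}

```text
time: 15.88
tool_pos: [0.4816, -0.3555, 0.1139]
tool_rot: [3.141, -0.004, 2.43]
contact_force: [-0.1, 0.3, 0.3]
opening: 0.0551
grip_force: 0.0
```

```bash
python3 - <<'E'
from h import *
p=cam('wrist'); s=robot.observe(); print(s['tool_pos'],s['tool_rot'])
a=2.45
H=[.4825+.0163*np.cos(a),-.356+.0163*np.sin(a),.064]
c=proj(p,H).round().astype(int); print(c)
for n in ['leg_button']:
    print([(r['p'],np.round(r['at'],1)) for r in robot.tip_of(p,n)])
im=p['pixels'][:,:,::-1]
A=cv2.resize(im[max(0,c[1]-25):c[1]+25,c[0]-30:c[0]+30],(480,400),interpolation=cv2.INTER_CUBIC)
w3=cv2.imread('pics/w3.png'); B=cv2.resize(w3[20:220,185:425],(300,250))   # earlier empty hole
w4=cv2.imread('pics/w4.png'); C=cv2.resize(w4[80:280,185:425],(300,250))
D=cv2.resize(im[:200],(480,150))
L=np.vstack([A,D]); Rr=np.vstack([B,C,np.zeros((50,300,3),'uint8')])
cv2.imwrite('pics/cmp.png',np.hstack([L,Rr]))
E
```

```text
[ 0.48230062 -0.35618414  0.11532138] [ 3.14158540e+00 -1.40553962e-03  2.43039729e+00]
[313 205]
[(0.96, array([312.2, 212.3]))]
```

View pics/cmp.png

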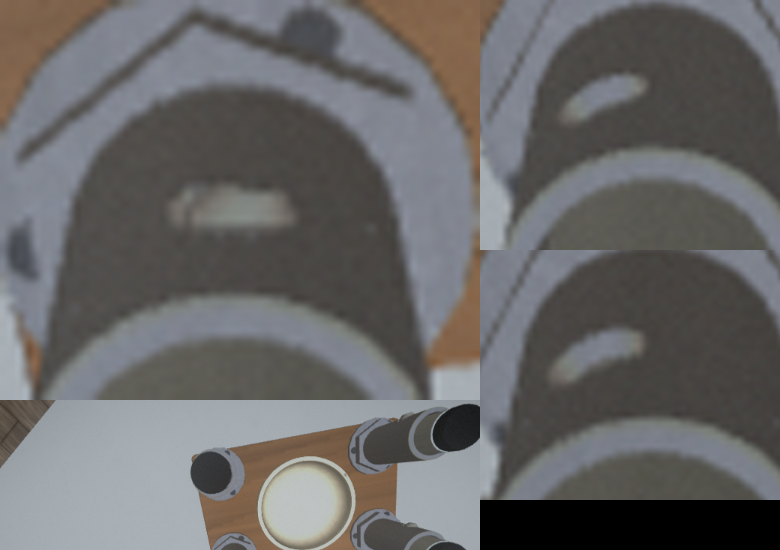

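In the composite, the hole that earlier showed as a hollow crescent is now filled. The network also finds leg_button there (p 0.96). A gentle wiggle both ways will confirm that it's locked.

{"name": "carry_out", "arguments": {
  "commands": [
    [[0, 0, 0.007], 0, 0.4],
    [[0, 0, 0], 0, 0.1],
    [[0, 0, 0], 0, 0.1],
    [[0, 0, 0], 0, 0.1],
    [[0, 0, 0], 0, 0.1],
    [[0, 0, 0], -0.05, 0.1],
    [[0, 0, 0], -0.05, 0.1],
    [[0, 0, 0], -0.05, 0.1],
    [[0, 0, 0], 0, 0.1]
  ],
  "newtons": 15
}}

```text
time: 17.1
tool_pos: [0.4828, -0.3564, 0.1089]
tool_rot: [3.141, 0.001, 2.582]
contact_force: [0.7, -0.4, 1.4]
opening: 0.0246
grip_force: 15.0
```

```bash
python3 t.py
```

```text
[3.14144612e+00 7.46539770e-04 2.58227944e+00] [ 0.72461345 -0.37380123  1.43245434] [ 0.11818709 -0.30939711  0.01847778] -0.28391316533088684
```

{"name": "carry_out", "arguments": {
  "commands": [
    [[0, 0, 0], 0.05, 0.1],
    [[0, 0, 0], 0.05, 0.1],
    [[0, 0, 0], 0.05, 0.1],
    [[0, 0, 0], 0, 0.1]
  ]
}}

```text
time: 17.6
tool_pos: [0.4825, -0.3565, 0.1089]
tool_rot: [-3.141, 0.0, 2.432]
contact_force: [-1.6, -0.6, 3.5]
opening: 0.0246
grip_force: 15.0
```

```bash
python3 t.py
```

```text
[-3.14129468e+00  3.01504476e-04  2.43237652e+00] [-1.56136424 -0.55836018  3.54679861] [-0.0110601   0.02539613  0.01342078] 0.29855288565158844
```

{"name": "carry_out", "arguments": {
  "commands": [
    [[0, 0, 0], 0.05, 0.1],
    [[0, 0, 0], 0.05, 0.1],
    [[0, 0, 0], 0.05, 0.1],
    [[0, 0, 0], 0, 0.1]
  ]
}}

```text
time: 18.1
tool_pos: [0.4819, -0.3569, 0.1089]
tool_rot: [-3.14, -0.0, 2.284]
contact_force: [-4.5, -1.8, 4.1]
opening: 0.0246
grip_force: 15.0
```

```bash
python3 t.py
```

```text
[-3.14024973e+00 -1.24878971e-04  2.28387994e+00] [-4.52241002 -1.78443721  4.14920179] [-0.3413308   0.68237098  0.20555681] 0.43902693316340446
```

The torque is near zero in the middle, with no 0.1 N·m rubbing, and it stops at 0.2 N·m clockwise. The button is out and locked. I'll unload, release and retreat.

{"name": "carry_out", "arguments": {
  "commands": [
    [[0, 0, 0], -0.06, 0.1],
    [[0, 0, 0], -0.06, 0.1],
    [[0, 0, 0], 0, 0.6],
    [[0, 0, 0], 0, 0.6],
    [[0, 0, 0], 0, 0.6],
    [[0, 0, -0.03], 0, 0.6],
    [[0, 0, -0.05], 0, 0.6],
    [[0, 0, -0.04], 0, 0.6],
    [[0, 0, 0], 0, 0.6],
    [[0, 0, 0], 0, 0.6]
  ]
}}

```text
time: 19.35
tool_pos: [0.4822, -0.356, 0.2278]
tool_rot: [3.142, -0.001, 2.403]
contact_force: [-0.2, 0.6, -0.1]
opening: 0.055
grip_force: 0.0
```

```bash
python3 - <<'E'
from h import *
p=cam('wrist'); s=robot.observe(); print(s['tool_pos'],s['contact_force'])
print([(r['p'],np.round(r['at'],1)) for r in robot.tip_of(p,'leg_button')])
a=2.45
print(proj(p,[.4825+.0185*np.cos(a),-.356+.0185*np.sin(a),.064]))
print(robot.hand_in())
E
```

```text
[ 0.48206251 -0.35582175  0.22723558] [-0.37938263 -0.30162814 -0.493582  ]
[(0.75, array([238.7, 241.2])), (0.57, array([312.8, 173.7]))]
[312.1557426  165.83409375]
the job is handed in; nothing more can be done
None
```

The leg is fully home with its button popped out through the socket hole, going by the close-up view and a gentle turning check. The gripper is clear and I handed the job in at about 19.4 s; no verdict came back.

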